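# Mark a spare sleeve on the bench lever press

### The job

Slide the brass sleeve all the way down onto the press's upright steel mandrel and let go of it, then pull the red-handled sprung lever down to its stop, keep it there for a full second so the ram marks the sleeve, and let the lever come fully back up. Leave the marked sleeve sitting on the mandrel. Do not pull the lever while the mandrel is empty, and leave the dark sleeve, the blue tin and the wrench where they are.

Things in the scene. Friction and masses are not known exactly. Their poses are not given: they have to be found in the camera images.
- sleeve: Brass tube standing upright on the bench, 54 mm outside diameter, 40 mm bore right through, 90 mm tall, 0.25 kg. Origin: centre of its lower end; z along its axis, up.
- press: Green hand marking press, fixed to the bench. Origin: on the bench under the column's centre. Base plate 120 (x) by 345 (y) by 20 mm, from y = -180 to +165 mm. Column 75 x 70 mm, 205 mm tall. The mandrel stands at y = -135 mm; the lever is on the -x face of the column and reaches out to +y.
- ram_tip (a point): Tip of the horizontal steel ram, 22 mm in diameter, 60 mm above the bench, pointing from the column to the mandrel (press's -y). At rest it is 20 mm short of a fitted sleeve; it comes up to it as the lever goes down.
- mandrel_foot (a point): Centre of the mandrel's foot, on top of a round flange (80 mm diameter), 30 mm above the bench: where the lower end of the fitted sleeve rests. The upright steel mandrel above it is 37 mm in diameter, 70 mm tall, its top 12 mm tapered to 24 mm diameter. Axes as the press.
- lever_hinge (a point): Point on the lever's hinge axis, 170 mm above the bench, in the plane of the lever arm (50 mm to the -x side of the column centre). The hinge axis is the press's x axis. Axes as the press.
- handle (a point): Middle of the lever's red grip: a level round bar, 24 mm in diameter, 125 mm long, parallel to the hinge axis, standing out to the press's -x side from the end of the 16 mm round arm. This point is 200 mm from the hinge axis and 65 mm to the -x side of the arm; the bar is free for 50 mm either way from it. Turns with the lever.
- lever (a joint): Lever angle in rad: 0 at rest (arm points to the press's +y and 30 degrees up, grip 270 mm above the bench), 0.96 at the lower stop (arm 25 degrees below level, grip 85 mm above the bench). A spring returns it to 0; pulling takes 2 to 12 N at the grip.
- dark_sleeve: Bystander: dark steel thick-walled sleeve, upright, 64 mm outside diameter, 28 mm bore, 70 mm tall. Origin: centre of its lower end.
- tin: Bystander: tin with a blue label, upright, 66 mm diameter, 100 mm tall. Origin: centre of its underside.
- wrench: Bystander: wrench 180 mm long lying on the bench between robot and press. Origin: centre of its underside.
Mind the look-alikes: they are no part of the job. There is more than one size of the sleeve; the one meant has the size given above.

How it is judged:
By the outcome, as a careful person would: the job done as asked, in the order asked, and still so for the second after the job is handed in, with the robot touching nothing.
It also fails if it takes over 61 s, if anything falls off the work surface, if the arm or the gripper's body presses on something with over 40 N, if the wrist force passes 120 N, or if a joint passes its speed limit or range.

### The arm

A 6-joint arm with a two-finger parallel gripper is mounted at the origin on the work surface. World frame = base frame: x ahead of the robot, y to its left, z up, the work surface at z = 0. Lengths are in m, angles in degrees, forces in N, time in s.
With the tool pointing down it reaches from about 0.35 to 0.975 m from the base axis. Payload 4.9 kg.
Tool frame: the origin (TCP) lies at the very end of the fingers, on their centre line; the grasp point (between the pads) lies 19 mm behind it; z points along the fingers, y is the line along which they close (so a half turn about z gives the same grasp; the last joint's range is limited). The gripper opens to 85 mm and grips with 20 to 120 N. Pads are 22 mm wide; open, the fingers measure 114 mm over their backs; the gripper's body (76 mm by 85 mm) begins 54 mm behind the grasp point. The pads swing forward as they close: fully open they stand 13 mm farther back than shut.
Start: joints at [62.166, 3.019, 92.412, -0, 84.569, -6.818], TCP at [0.224, 0.583, 0.204] pointing down, gripper open.
Joint ranges: [-172.51, 172.51], [-57.92, 126.97], [3.15, 148.05], [-58.71, 238.71], [5.1, 150.11], [-179.66, 179.66]. Speed limits (degrees/s): [147.25, 147.25, 180, 180, 180, 180].

### API

Orientations are given as [roll, pitch, yaw] about the fixed x, y, z axes, in that order (R = Rz(yaw) Ry(pitch) Rx(roll)).
In Python, from cell import arm, eyes gives the robot as it stands.
- The arm moves only by the tool move_arm, never from a script. Its argument "increments" is a list of rows, each an object of numbers: "grip": the opening, from 0 (shut) to 1 (fully open); "dx", "dy", "dz": the shift along the tool's x, y, z in mm; "ax", "ay", "az": the turn, a rotation vector about the tool's x, y, z in rad. In form: [{"grip": .., "dx": .., "dy": .., "dz": .., "ax": .., "ay": .., "az": ..}, ...]. A call has exactly 8 rows; each row shifts and turns the commanded pose from where the row before left it, along the tool's axes as they then stand; what a row does not reach is not made up. A row lasts 1/8 s, in which the tool goes at most 62.5 mm and 10.7 degrees, less where a joint would pass 70% of its speed; a pose out of reach is approached as far as the arm can. A call is refused whole if a number of a shift passes 62.5 or a number of a turn 0.188, either way. A call with a gripper value outside its range is refused whole. The fingers move at their own pace and stop on an object; "newtons" is the grip in N (left out, the last holds). Time passes only in rows, so rows that do not move let the fingers close, or fill a call up. It gives the time, the measured TCP pose, the force, the opening and the grip force at its end, in the units of the state.
- arm.read_state(): the state, without advancing time (a new reading comes with each control period).
- eyes.snapshot(name): name is "scene" or "top" or "wrist"; returns the picture (400x640x3 uint8, red, green, blue); there is no depth.
- eyes.camera_model(name): a dict with "camera_matrix" (3x3 intrinsics, pixels), "k1" (the pictures are not rectified: a ray, as slopes to the right and down, at radius r is drawn at 1 + k1 r^2 times it, then the intrinsics apply), "extrinsics" (4x4, takes a point from camera to world coordinates). Camera axes: x right, y down, z forward; pixel columns grow to the right and rows downward; lengths in m; the calibration is good to about 2 mm. A picture is of the moment at which its call begins: read the wrist's pose just before it. camera_model takes no time and is no camera call; for the wrist camera it gives the pose at the moment of the call.
- arm.finish_job(): hands the job in; it is judged then, once.
The state is a dict: "time_s": time; "qpos": joint angles; "joint_vel": joint speeds; "joint_efforts": joint torques, N m; "ee_pos": TCP position; "ee_rot": TCP orientation; "force": force on the tool from outside, world axes, zero at the start; "torque": the same for the moment, N m; "gripper_width": opening from 0.0 (shut) to 1.0 (fully open); "finger_force": force on a finger pad.
Only numpy, scipy, OpenCV 4.12 (cv2) and the standard library are available. Lean on these libraries where they do the work, as an engineer would, in place of code of your own. Each camera call takes 0.05 s, during which the arm holds its last target. There are 200 camera calls.

## Working session

There is one attempt and no reset: what is moved stays moved. The work goes in short steps, Python scripts to look and compute and a tool call to move; the robot and the scene stay as the last step left them, time stands still between calls to the robot, and variables do not carry over. Pictures are saved under pics/ and viewed, at most 10 in all, crops included, and the job is handed in when it is done.

Besides the shell and the picture viewer there is one more tool, called after "Emit:" as name([rows], argument=value, ...), one row to a line, values as JSON. move_arm: Moves the arm, as the interface text tells. Its arguments: {"type":"object","properties":{"increments":{"type":"array"},"newtons":{"type":"number"}},"required":["increments"]}

```bash
mkdir -p pics
cat > h.py <<'E'
import numpy as np, cv2
from cell import arm, eyes
def snap(n,f):
    m=eyes.camera_model(n); p=eyes.snapshot(n); cv2.imwrite('pics/'+f,cv2.cvtColor(p,cv2.COLOR_RGB2BGR)); return p,m
def ray(m,u,v):
    K=np.array(m['camera_matrix']);k=m['k1'];T=np.array(m['extrinsics'])
    d=np.array([(u-K[0,2])/K[0,0],(v-K[1,2])/K[1,1]]);s=d.copy()
    for _ in range(20): s=d/(1+k*(s@s))
    return T[:3,3],T[:3,:3]@np.array([*s,1])
def onz(m,u,v,z):
    o,d=ray(m,u,v); return o+d*(z-o[2])/d[2]
def proj(m,P):
    K=np.array(m['camera_matrix']);T=np.array(m['extrinsics'])
    c=T[:3,:3].T@(np.array(P)-T[:3,3]);s=c[:2]/c[2];s=s*(1+m['k1']*(s@s))
    return K[0,0]*s[0]+K[0,2],K[1,1]*s[1]+K[1,2]
E
python3 - <<'E'
from h import *
a,ma=snap('scene','s0.png');b,mb=snap('top','t0.png')
cv2.imwrite('pics/both.png',cv2.resize(cv2.cvtColor(np.vstack([a,b]),cv2.COLOR_RGB2BGR),(480,600)))
for m in(ma,mb): print(np.round(m['camera_matrix'],1).tolist(),m['k1'],np.round(m['extrinsics'],3).tolist())
print(arm.read_state())
E
```

```text
[[392.2, 0.0, 313.8], [0.0, 392.2, 204.6], [0.0, 0.0, 1.0]] -0.06947951984541 [[-0.093, 0.816, -0.571, 0.975], [0.996, 0.073, -0.058, 0.009], [-0.006, -0.574, -0.819, 0.877], [0.0, 0.0, 0.0, 1.0]]
[[420.2, 0.0, 320.2], [0.0, 420.2, 189.9], [0.0, 0.0, 1.0]] -0.09352244756787828 [[0.021, -0.993, 0.117, 0.336], [-1.0, -0.02, 0.011, -0.058], [-0.008, -0.117, -0.993, 1.33], [0.0, 0.0, 0.0, 1.0]]
{'time_s': 0.1, 'qpos': array([ 6.21658789e+01,  3.05375378e+00,  9.24857362e+01, -9.59244532e-07,
        8.45687648e+01, -6.81848349e+00]), 'joint_vel': array([ 0.00963965, -0.16244753, -0.22452359,  0.03523922, -0.02939938,
        0.01612298]), 'joint_efforts': array([ 4.74969984e-04, -3.94902742e+01, -3.71363461e+01, -1.73239682e-04,
        3.86410058e-03,  2.51151761e-06]), 'ee_pos': array([0.22384696, 0.58286736, 0.20236725]), 'ee_rot': array([-1.79892511e+02, -1.28515154e-02,  1.58984350e+02]), 'force': array([-0.60311569, -0.04300726, -0.98206464]), 'torque': array([-0.00738603, -0.00058867,  0.03863992]), 'finger_force': 0.0, 'gripper_width': 0.9968918559266884}
```

View pics/t0.png

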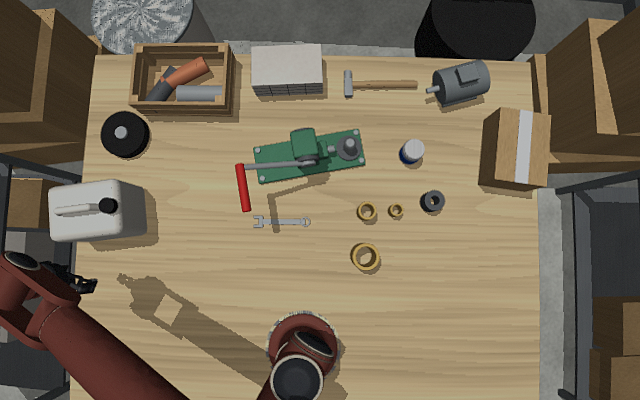

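View pics/s0.png

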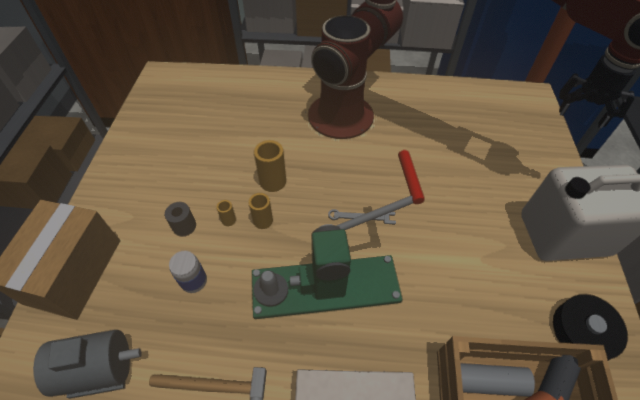

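Top view: three brass tubes at (366,257) large, (368,211) middle and (396,210) small; press column at (305,147), mandrel at (348,148), red grip at (243,188), dark sleeve at (432,201), tin at (411,152), wrench at (282,221). I'll measure the tubes and the press, and take an enlarged crop.

Run:
```python
from h import *
a=cv2.imread('pics/s0.png');b=cv2.imread('pics/t0.png')
ma=eyes.camera_model('scene');mb=eyes.camera_model('top')
def mask(im,lo,hi): return cv2.inRange(cv2.cvtColor(im,cv2.COLOR_BGR2HSV),lo,hi)
for nm,im,m in(('scene',a,ma),('top',b,mb)):
  for c,lo,hi in(('brass',(15,140,40),(30,255,255)),('red',(0,180,80),(6,255,255)),('green',(60,60,30),(90,255,255))):
    M=mask(im,lo,hi)
    n,l,s,ce=cv2.connectedComponentsWithStats(M)
    for i in range(1,n):
      if s[i,4]>60: print(nm,c,s[i].tolist(),ce[i].round(1))
c1=cv2.resize(b[120:280,230:450],None,fx=3.6,fy=3.6,interpolation=cv2.INTER_CUBIC)
cv2.imwrite('pics/crop.png',c1)
```

```text
scene brass [254, 141, 29, 24, 286] [268.5 152.3]
scene brass [249, 193, 21, 18, 174] [258.9 202.3]
scene brass [217, 200, 15, 14, 91] [224.1 206.7]
scene red [400, 151, 23, 49, 443] [410.9 175.3]
scene green [253, 230, 149, 87, 4497] [342.1 279.8]
scene green [260, 265, 53, 21, 415] [292.8 273.1]
top brass [359, 246, 17, 21, 100] [370.5 258.2]
top red [235, 164, 16, 48, 398] [242.4 187.1]
top green [253, 128, 112, 56, 3004] [303.8 154.9]
```

View pics/crop.png

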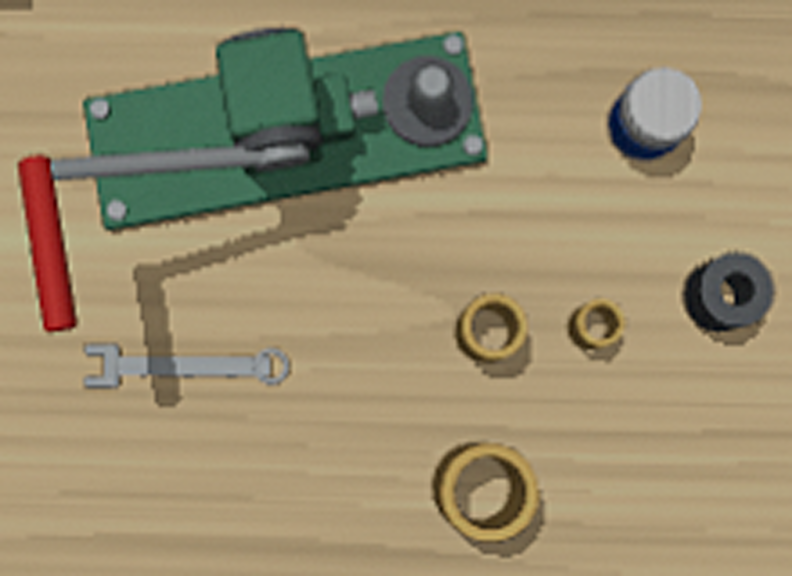

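The crop shows the middle tube's rim, centre (494,326), about 66 px across. That is roughly 18.3 px in the image, or 54 mm at 90 mm height. The large one comes to about 80 mm and the small one about 42 mm, so the middle tube is the one meant. The plate corners are (83,100), (466,32), (487,160) and (108,229), and the mandrel top is (433,81).

Run:
```python
from h import *
ma=eyes.camera_model('scene');mb=eyes.camera_model('top')
cr=lambda x,y:(230+(x+.5)/3.6-.5,120+(y+.5)/3.6-.5)
P=lambda x,y,z:onz(mb,*cr(x,y),z)
s=P(493,326,.09);print('sleeve',s,'diam',np.linalg.norm(P(460,326,.09)-P(527,326,.09)),'in scene',proj(ma,s))
C=np.array([P(*c,.02) for c in((83,100),(466,32),(487,160),(108,229))])
print(C,[np.linalg.norm(C[i]-C[(i+1)%4]) for i in range(4)])
# +y long axis: from right(mandrel) to left
yv=(C[0]+C[3]-C[1]-C[2])[:2];yv/=np.linalg.norm(yv);xv=np.array([yv[1],-yv[0]])
c=C.mean(0)[:2];O=c+yv*.0075
print('yaw',np.degrees(np.arctan2(xv[1],xv[0])),'O',O,'mandrel',O-.135*yv,'seen top',P(433,80,.1))
print('grip',O-.115*xv+.2*np.cos(np.pi/6)*yv,'seen',onz(mb,242.4,187.1,.27))
for q,n in((P(690,100,.1),'tin'),(P(737,288,.07),'dark'),(P(180,366,.01),'wrench'),(P(488,492,.12),'big'),(P(598,324,.07),'small')):print(n,q)
```

```text
sleeve [ 0.42417217 -0.18327683  0.09      ] diam 0.05508434415662648 in scene (np.float64(258.9172200206698), np.float64(199.60742260461925))
[[ 0.62211167  0.1741353   0.02      ]
 [ 0.6902462  -0.16438951  0.02      ]
 [ 0.57508242 -0.18385939  0.02      ]
 [ 0.50722842  0.14726335  0.02      ]] [np.float64(0.3453134223187861), np.float64(0.11679799989201924), np.float64(0.33800360633084875), np.float64(0.11798416153514013)]
yaw 11.479228345602925 O [0.59717458 0.00063741] mandrel [ 0.62404129 -0.13166217] seen top [ 0.62701681 -0.13081297  0.1       ]
grip [0.45000493 0.1474914 ] seen [0.46375137 0.15193804 0.27      ]
tin [ 0.61487972 -0.34517455  0.1       ]
dark [ 0.46147953 -0.39064443  0.07      ]
wrench [0.38925378 0.08121388 0.01      ]
big [ 0.29011591 -0.17766873  0.12      ]
small [ 0.42897471 -0.27316912  0.07      ]
```

Emit:
move_arm([
  {"grip":1,"dz":-20,"az":0.1255},
  {"grip":1,"dz":-20,"az":0.1255},
  {"grip":1,"dz":-20,"az":0.1255},
  {"grip":1,"dz":-20,"az":0.1255},
  {"grip":1,"dz":-20,"az":0.1255},
  {"grip":1,"dz":-20,"az":0.1255},
  {"grip":1,"dz":-20,"az":0.1255},
  {"grip":1,"dz":-20,"az":0.1255},
], newtons=40)

```text
invalid input at $.increments[0]: expected keys grip, dx, dy, dz, ax, ay, az
```

Emit:
move_arm([
  {"grip":1,"dx":0,"dy":0,"dz":-20,"ax":0,"ay":0,"az":0.1255},
  {"grip":1,"dx":0,"dy":0,"dz":-20,"ax":0,"ay":0,"az":0.1255},
  {"grip":1,"dx":0,"dy":0,"dz":-20,"ax":0,"ay":0,"az":0.1255},
  {"grip":1,"dx":0,"dy":0,"dz":-20,"ax":0,"ay":0,"az":0.1255},
  {"grip":1,"dx":0,"dy":0,"dz":-20,"ax":0,"ay":0,"az":0.1255},
  {"grip":1,"dx":0,"dy":0,"dz":-20,"ax":0,"ay":0,"az":0.1255},
  {"grip":1,"dx":0,"dy":0,"dz":-20,"ax":0,"ay":0,"az":0.1255},
  {"grip":1,"dx":0,"dy":0,"dz":-20,"ax":0,"ay":0,"az":0.1255},
], newtons=40)

```text
time_s: 1.1
ee_pos: [0.224, 0.5832, 0.3634]
ee_rot: [-180.0, 0.1, 101.2]
force: [0.3, -0.4, 0.3]
gripper_width: 0.998
finger_force: 0.0
```

Emit:
move_arm([
  {"grip":1,"dx":-49,"dy":12,"dz":0,"ax":0,"ay":0,"az":0},
  {"grip":1,"dx":-49,"dy":12,"dz":0,"ax":0,"ay":0,"az":0},
  {"grip":1,"dx":-49,"dy":12,"dz":0,"ax":0,"ay":0,"az":0},
  {"grip":1,"dx":-49,"dy":12,"dz":0,"ax":0,"ay":0,"az":0},
  {"grip":1,"dx":-49,"dy":12,"dz":0,"ax":0,"ay":0,"az":0},
  {"grip":1,"dx":-49,"dy":12,"dz":0,"ax":0,"ay":0,"az":0},
  {"grip":1,"dx":-49,"dy":12,"dz":0,"ax":0,"ay":0,"az":0},
  {"grip":1,"dx":-49,"dy":12,"dz":0,"ax":0,"ay":0,"az":0},
])

```text
time_s: 2.1
ee_pos: [0.3963, 0.2167, 0.363]
ee_rot: [-180.0, 0.0, 101.5]
force: [0.3, 0.7, 0.3]
gripper_width: 1.0
finger_force: 0.0
```

Emit:
move_arm([
  {"grip":1,"dx":-49,"dy":-6,"dz":0,"ax":0,"ay":0,"az":0},
  {"grip":1,"dx":-49,"dy":-6,"dz":0,"ax":0,"ay":0,"az":0},
  {"grip":1,"dx":-49,"dy":-6,"dz":0,"ax":0,"ay":0,"az":0},
  {"grip":1,"dx":-49,"dy":-6,"dz":0,"ax":0,"ay":0,"az":0},
  {"grip":1,"dx":-49,"dy":-6,"dz":20,"ax":0,"ay":0,"az":0},
  {"grip":1,"dx":-49,"dy":-6,"dz":30,"ax":0,"ay":0,"az":0},
  {"grip":1,"dx":-49,"dy":-6,"dz":30,"ax":0,"ay":0,"az":0},
  {"grip":1,"dx":-49,"dy":-6,"dz":30,"ax":0,"ay":0,"az":0},
])

```text
time_s: 3.1
ee_pos: [0.4265, -0.177, 0.2522]
ee_rot: [180.0, -0.0, 101.4]
force: [1.3, 0.8, 0.6]
gripper_width: 1.003
finger_force: 0.0
```

Run:
```python
from h import *
p,m=snap('wrist','w1.png');s=arm.read_state();print(s['ee_pos'],s['ee_rot'],s['time_s'])
print(np.round(m['extrinsics'],3).tolist(),np.round(m['camera_matrix'],1).tolist())
print(proj(m,[.424,-.183,.09]),proj(m,[.625,-.1315,.1]))
```

```text
[ 0.42445075 -0.18054855  0.24683329] [-1.79579006e+02 -9.95401983e-02  1.01186151e+02] 3.15
[[0.98, 0.19, 0.056, 0.412], [0.198, -0.941, -0.276, -0.108], [0.0, 0.281, -0.96, 0.422], [0.0, 0.0, 0.0, 1.0]] [[333.0, 0.0, 317.1], [0.0, 333.0, 199.1], [0.0, 0.0, 1.0]]
(np.float64(313.73637312992355), np.float64(179.40518770350775)) (np.float64(519.1081471232561), np.float64(171.83522772196656))
```

View pics/w1.png

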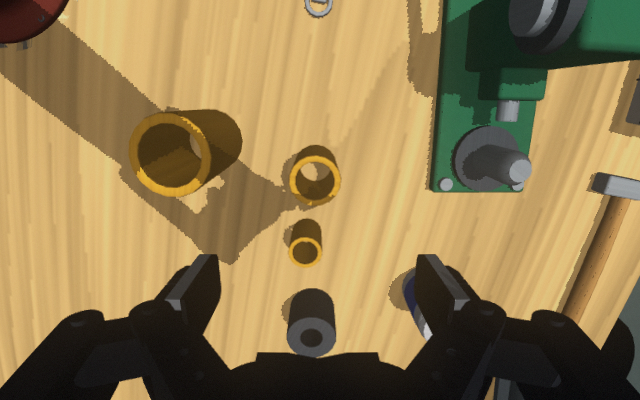

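The wrist view agrees with the estimates: the sleeve's rim is centred at about (315,180), where (314,179) was predicted. The mandrel tip is at about (518,170), where (519,172) was predicted. I'll refine both a little.

Run:
```python
from h import *
p,m=snap('wrist','w2.png');s=arm.read_state();print(s['ee_pos'],s['ee_rot'])
h=cv2.cvtColor(p,cv2.COLOR_RGB2HSV)
def big(M,x0,y0,x1,y1):
    Z=np.zeros_like(M);Z[y0:y1,x0:x1]=M[y0:y1,x0:x1]
    return max(cv2.findContours(Z,cv2.RETR_EXTERNAL,cv2.CHAIN_APPROX_NONE)[0],key=cv2.contourArea)
M=cv2.inRange(h,(10,170,150),(30,255,255))
c=big(M,283,140,350,215);e=cv2.fitEllipse(cv2.convexHull(c));P=onz(m,*e[0],.09);print('sleeve',e,P)
w=e[1][1]/333*.332;print('diam~',w)
# mandrel tip disc: bright grey
g=cv2.inRange(h,(0,0,150),(180,60,255))
c=big(g,490,140,545,187);e=cv2.fitEllipse(c);print('tip',e,onz(m,*e[0],.1))
G=cv2.inRange(h,(60,60,30),(90,255,255));
t=cv2.inRange(h,(0,0,60),(180,60,255));c=big(t,445,115,545,193);e=cv2.fitEllipse(c);print('flange+post',cv2.boundingRect(c))
print('pred flange left edge etc',[proj(m,np.array([.625,-.1315,.03])+.04*np.array(v)) for v in((-.98,-.2,0),(.2,-.98,0),(-.2,.98,0))])
```

```text
[ 0.42449306 -0.17775393  0.24823865] [-179.60093822   -0.28038127  101.14865869]
sleeve ((318.2965087890625, 177.77621459960938), (48.908409118652344, 52.497467041015625), 95.33040618896484) [ 0.4246844  -0.18280188  0.09      ]
diam~ 0.05233981698984141
tip ((528.0889282226562, 170.22189331054688), (19.399675369262695, 29.52478790283203), 22.60590934753418) [ 0.6260234  -0.13198118  0.1       ]
flange+post (461, 123, 79, 67)
pred flange left edge etc [(np.float64(459.7109303933204), np.float64(157.84893794596562)), (np.float64(488.26007671026946), np.float64(190.588821854964)), (np.float64(497.0371568623141), np.float64(123.62634030247257))]
```

Emit:
move_arm([
  {"grip":1,"dx":-6,"dy":-4,"dz":25,"ax":0,"ay":0,"az":0},
  {"grip":1,"dx":0,"dy":0,"dz":30,"ax":0,"ay":0,"az":0},
  {"grip":1,"dx":0,"dy":0,"dz":30,"ax":0,"ay":0,"az":0},
  {"grip":1,"dx":0,"dy":0,"dz":30,"ax":0,"ay":0,"az":0},
  {"grip":1,"dx":0,"dy":0,"dz":30,"ax":0,"ay":0,"az":0},
  {"grip":1,"dx":0,"dy":0,"dz":30,"ax":0,"ay":0,"az":0},
  {"grip":1,"dx":0,"dy":0,"dz":20,"ax":0,"ay":0,"az":0},
  {"grip":1,"dx":0,"dy":0,"dz":7,"ax":0,"ay":0,"az":0},
])

```text
time_s: 4.2
ee_pos: [0.4235, -0.1811, 0.0503]
ee_rot: [-179.9, -0.1, 101.5]
force: [0.1, 1.1, -0.8]
gripper_width: 0.999
finger_force: 0.0
```

Emit:
move_arm([
  {"grip":0.3,"dx":0,"dy":0,"dz":0,"ax":0,"ay":0,"az":0},
  {"grip":0.3,"dx":0,"dy":0,"dz":0,"ax":0,"ay":0,"az":0},
  {"grip":0.3,"dx":0,"dy":0,"dz":0,"ax":0,"ay":0,"az":0},
  {"grip":0.3,"dx":0,"dy":0,"dz":0,"ax":0,"ay":0,"az":0},
  {"grip":0.3,"dx":0,"dy":0,"dz":0,"ax":0,"ay":0,"az":0},
  {"grip":0.3,"dx":0,"dy":0,"dz":0,"ax":0,"ay":0,"az":0},
  {"grip":0.3,"dx":0,"dy":0,"dz":0,"ax":0,"ay":0,"az":0},
  {"grip":0.3,"dx":0,"dy":0,"dz":0,"ax":0,"ay":0,"az":0},
], newtons=40)

```text
time_s: 5.2
ee_pos: [0.4252, -0.1826, 0.0535]
ee_rot: [179.9, 0.1, 101.5]
force: [-1.1, 2.2, 6.2]
gripper_width: 0.604
finger_force: 41.2
```

Emit:
move_arm([
  {"grip":0.3,"dx":0,"dy":0,"dz":-10,"ax":0,"ay":0,"az":0},
  {"grip":0.3,"dx":0,"dy":0,"dz":-20,"ax":0,"ay":0,"az":0},
  {"grip":0.3,"dx":0,"dy":0,"dz":-20,"ax":0,"ay":0,"az":0},
  {"grip":0.3,"dx":0,"dy":0,"dz":-20,"ax":0,"ay":0,"az":0},
  {"grip":0.3,"dx":0,"dy":0,"dz":-20,"ax":0,"ay":0,"az":0},
  {"grip":0.3,"dx":0,"dy":7,"dz":-20,"ax":0,"ay":0,"az":0},
  {"grip":0.3,"dx":0,"dy":10,"dz":-10,"ax":0,"ay":0,"az":0},
  {"grip":0.3,"dx":0,"dy":20,"dz":0,"ax":0,"ay":0,"az":0},
])

```text
time_s: 6.2
ee_pos: [0.4617, -0.1749, 0.1728]
ee_rot: [179.9, 0.1, 101.4]
force: [-0.1, -0.8, -2.1]
gripper_width: 0.599
finger_force: 42.2
```

Emit:
move_arm([
  {"grip":0.3,"dx":0,"dy":25,"dz":0,"ax":0,"ay":0,"az":0},
  {"grip":0.3,"dx":2,"dy":30,"dz":0,"ax":0,"ay":0,"az":0},
  {"grip":0.3,"dx":2,"dy":30,"dz":0,"ax":0,"ay":0,"az":0},
  {"grip":0.3,"dx":2,"dy":30,"dz":0,"ax":0,"ay":0,"az":0},
  {"grip":0.3,"dx":2,"dy":30,"dz":0,"ax":0,"ay":0,"az":0},
  {"grip":0.3,"dx":2,"dy":20,"dz":0,"ax":0,"ay":0,"az":0},
  {"grip":0.3,"dx":0,"dy":5,"dz":0,"ax":0,"ay":0,"az":0},
  {"grip":0.3,"dx":0,"dy":0,"dz":0,"ax":0,"ay":0,"az":0},
])

```text
time_s: 7.2
ee_pos: [0.6249, -0.131, 0.1709]
ee_rot: [-179.9, -0.0, 101.5]
force: [-0.5, 1.2, -1.6]
gripper_width: 0.602
finger_force: 42.4
```

Run:
```python
from h import *
p,m=snap('wrist','w3.png');t,mt=snap('top','t3.png');q,ms=snap('scene','s3.png')
s=[arm.read_state() for _ in range(3)]
print(s[0]['ee_pos'],s[0]['ee_rot'],s[0]['force'],s[0]['time_s'])
A=cv2.resize(q[220:330,220:360],None,fx=4,fy=4,interpolation=cv2.INTER_CUBIC)
B=p[60:400,140:500]
im=np.zeros((560,800,3),np.uint8);im[:440,:440]=cv2.resize(A,(560,440))[:,60:500];im[:340,440:]=B
cv2.imwrite('pics/v3.png',im[:,:,::-1])
```

```text
[ 0.62447838 -0.13138888  0.17136651] [-1.79967922e+02 -7.43579492e-03  1.01429868e+02] [-1.0684751  -0.18623359 -2.48085769] 7.35
```

View pics/v3.png

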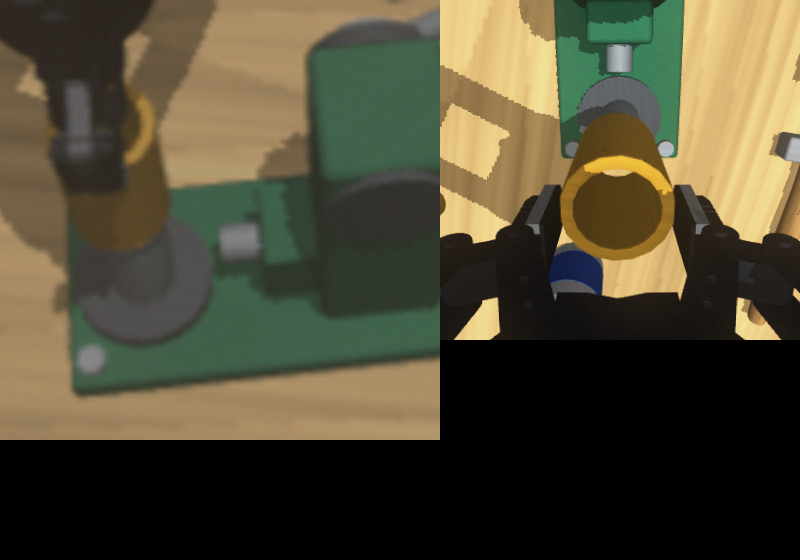

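The sleeve is held just above the mandrel (crop: rim at about (617,207), flange at about (620,103)). I'll check how well it is centred.

Run:
```python
from h import *
m=eyes.camera_model('wrist');p=cv2.imread('pics/w3.png')
h=cv2.cvtColor(p,cv2.COLOR_BGR2HSV)
M=cv2.inRange(h,(10,150,125),(30,255,255));M[:,:262]=0;M[:,378:]=0;M[:210]=0;M[325:]=0
c=np.vstack([k for k in cv2.findContours(M,cv2.RETR_EXTERNAL,cv2.CHAIN_APPROX_NONE)[0] if len(k)>25])
e=cv2.fitEllipse(cv2.convexHull(c));print(e,onz(m,*e[0],.211), 'rim pred', proj(m,[.6255,-.1315,.211]))
f=np.array([.6255,-.1315,.03]);xv=np.array([.98,.199,0]);yv=np.array([-.199,.98,0])
print('flange edges L,R,top',[np.round(proj(m,f+.04*v),1) for v in(-xv,xv,yv)])
print('flange row scan')
g=cv2.inRange(h,(60,70,30),(90,255,255))
for v in (155,160,165,170): 
  r=np.where(g[v,250:390]==0)[0]+250; print(v,[ (int(k[0]),int(k[-1])) for k in np.split(r,np.where(np.diff(r)>1)[0]+1)])
r=np.where(g[:200,322]==0)[0];print(r.tolist()[-70:-1:6], [int(x) for x in np.where(g[:,322])[0]][-5:])
```

```text
((317.3097839355469, 267.1983337402344), (105.38532257080078, 116.01174926757812), 87.0351333618164) [ 0.62389411 -0.12946112  0.211     ] rim pred (np.float64(319.989410816157), np.float64(271.95988321847744))
flange edges L,R,top [array([276.7, 179.2]), array([360.2, 179.1]), array([318.5, 136.9])]
flange row scan
155 [(250, 258), (284, 354), (380, 389)]
160 [(250, 258), (281, 356), (380, 389)]
165 [(250, 259), (280, 358), (379, 389)]
170 [(250, 259), (279, 359), (379, 389)]
[126, 136, 142, 148, 154, 160, 166, 172, 178, 184, 190, 196] [103, 132, 133, 134, 135]
```

Emit:
move_arm([
  {"grip":0.3,"dx":-0.5,"dy":1,"dz":8,"ax":0,"ay":0,"az":0},
  {"grip":0.3,"dx":0,"dy":0,"dz":8,"ax":0,"ay":0,"az":0},
  {"grip":0.3,"dx":0,"dy":0,"dz":8,"ax":0,"ay":0,"az":0},
  {"grip":0.3,"dx":0,"dy":0,"dz":8,"ax":0,"ay":0,"az":0},
  {"grip":0.3,"dx":0,"dy":0,"dz":8,"ax":0,"ay":0,"az":0},
  {"grip":0.3,"dx":0,"dy":0,"dz":2,"ax":0,"ay":0,"az":0},
  {"grip":0.3,"dx":0,"dy":0,"dz":0,"ax":0,"ay":0,"az":0},
  {"grip":0.3,"dx":0,"dy":0,"dz":0,"ax":0,"ay":0,"az":0},
])

```text
time_s: 8.35
ee_pos: [0.6263, -0.1315, 0.1299]
ee_rot: [180.0, 0.0, 101.5]
force: [0.3, -0.7, -1.6]
gripper_width: 0.603
finger_force: 42.3
```

Emit:
move_arm([
  {"grip":0.3,"dx":0,"dy":0,"dz":8,"ax":0,"ay":0,"az":0},
  {"grip":0.3,"dx":0,"dy":0,"dz":8,"ax":0,"ay":0,"az":0},
  {"grip":0.3,"dx":0,"dy":0,"dz":8,"ax":0,"ay":0,"az":0},
  {"grip":0.3,"dx":0,"dy":0,"dz":8,"ax":0,"ay":0,"az":0},
  {"grip":0.3,"dx":0,"dy":0,"dz":8,"ax":0,"ay":0,"az":0},
  {"grip":0.3,"dx":0,"dy":0,"dz":5,"ax":0,"ay":0,"az":0},
  {"grip":0.3,"dx":0,"dy":0,"dz":0,"ax":0,"ay":0,"az":0},
  {"grip":0.3,"dx":0,"dy":0,"dz":0,"ax":0,"ay":0,"az":0},
])

```text
time_s: 9.35
ee_pos: [0.6262, -0.1312, 0.0847]
ee_rot: [180.0, -0.0, 101.5]
force: [0.0, 2.5, 0.3]
gripper_width: 0.6
finger_force: 42.6
```

Emit:
move_arm([
  {"grip":0.3,"dx":0,"dy":0,"dz":1,"ax":0,"ay":0,"az":0},
  {"grip":0.3,"dx":0,"dy":0,"dz":1,"ax":0,"ay":0,"az":0},
  {"grip":0.3,"dx":0,"dy":0,"dz":1,"ax":0,"ay":0,"az":0},
  {"grip":0.3,"dx":0,"dy":0,"dz":1,"ax":0,"ay":0,"az":0},
  {"grip":0.3,"dx":0,"dy":0,"dz":0,"ax":0,"ay":0,"az":0},
  {"grip":0.3,"dx":0,"dy":0,"dz":0,"ax":0,"ay":0,"az":0},
  {"grip":0.3,"dx":0,"dy":0,"dz":0,"ax":0,"ay":0,"az":0},
  {"grip":0.3,"dx":0,"dy":0,"dz":0,"ax":0,"ay":0,"az":0},
])

```text
time_s: 10.35
ee_pos: [0.6268, -0.1313, 0.0845]
ee_rot: [180.0, 0.0, 101.5]
force: [-6.7, 5.9, 14.6]
gripper_width: 0.598
finger_force: 44.1
```

It is seated, with 15 N of upward contact. Next I release it and rise.

Emit:
move_arm([
  {"grip":1,"dx":0,"dy":0,"dz":-1,"ax":0,"ay":0,"az":0},
  {"grip":1,"dx":0,"dy":0,"dz":0,"ax":0,"ay":0,"az":0},
  {"grip":1,"dx":0,"dy":0,"dz":0,"ax":0,"ay":0,"az":0},
  {"grip":1,"dx":0,"dy":0,"dz":0,"ax":0,"ay":0,"az":0},
  {"grip":1,"dx":0,"dy":0,"dz":0,"ax":0,"ay":0,"az":0},
  {"grip":1,"dx":0,"dy":0,"dz":0,"ax":0,"ay":0,"az":0},
  {"grip":1,"dx":0,"dy":0,"dz":0,"ax":0,"ay":0,"az":0},
  {"grip":1,"dx":0,"dy":0,"dz":0,"ax":0,"ay":0,"az":0},
])

```text
time_s: 11.35
ee_pos: [0.6262, -0.1315, 0.0816]
ee_rot: [180.0, 0.0, 101.5]
force: [0.1, -0.3, -0.3]
gripper_width: 0.995
finger_force: 0.0
```

Emit:
move_arm([
  {"grip":1,"dx":0,"dy":0,"dz":-15,"ax":0,"ay":0,"az":0},
  {"grip":1,"dx":0,"dy":0,"dz":-25,"ax":0,"ay":0,"az":0},
  {"grip":1,"dx":0,"dy":0,"dz":-40,"ax":0,"ay":0,"az":0},
  {"grip":1,"dx":0,"dy":0,"dz":-40,"ax":0,"ay":0,"az":0},
  {"grip":1,"dx":0,"dy":0,"dz":-40,"ax":0,"ay":0,"az":0},
  {"grip":1,"dx":0,"dy":0,"dz":-40,"ax":0,"ay":0,"az":0},
  {"grip":1,"dx":0,"dy":0,"dz":-40,"ax":0,"ay":0,"az":0},
  {"grip":1,"dx":0,"dy":0,"dz":-20,"ax":0,"ay":0,"az":0},
])

```text
time_s: 12.35
ee_pos: [0.6269, -0.1317, 0.346]
ee_rot: [179.7, 0.2, 101.5]
force: [0.1, 0.1, 0.2]
gripper_width: 1.004
finger_force: 0.0
```

Run:
```python
from h import *
s0=arm.read_state()
p,m=snap('wrist','w4.png');q,ms=snap('scene','s4.png');t,mt=snap('top','t4.png')
print(s0['ee_pos'],s0['ee_rot'],s0['qpos'].round(1),s0['time_s'])
A=cv2.resize(q[130:330,220:440],None,fx=2.0,fy=2.0,interpolation=cv2.INTER_CUBIC)
B=cv2.resize(p,(360,225))
im=np.zeros((400,800,3),np.uint8);im[:400,:440]=A;im[:225,440:]=B
cv2.imwrite('pics/v4.png',im[:,:,::-1])
h=cv2.cvtColor(t,cv2.COLOR_RGB2HSV);M=cv2.inRange(h,(0,180,60),(6,255,255))
c=max(cv2.findContours(M,0,1)[0],key=cv2.contourArea);r=cv2.minAreaRect(c);b=cv2.boxPoints(r);print(b)
h=cv2.cvtColor(q,cv2.COLOR_RGB2HSV);M=cv2.inRange(h,(0,180,60),(6,255,255));M[:,:395]=0
c=max(cv2.findContours(M,0,1)[0],key=cv2.contourArea);r2=cv2.minAreaRect(c);b2=cv2.boxPoints(r2);print(b2)
def tri(u1,u2):
    o1,d1=ray(mt,*u1);o2,d2=ray(ms,*u2)
    k=np.linalg.lstsq(np.c_[d1,-d2],o2-o1,rcond=None)[0];a=o1+k[0]*d1;c=o2+k[1]*d2;return (a+c)/2,np.linalg.norm(a-c)
def ends(b): 
    b=sorted(b.tolist(),key=lambda x:x[1]);return np.mean(b[:2],0),np.mean(b[2:],0)
e1=ends(b);e2=ends(b2)
print('far',tri(e1[0],e2[1]),'near',tri(e1[1],e2[0]),'centre',tri(r[0],r2[0]))
```

```text
[ 0.62686376 -0.13166813  0.34600934] [1.79724874e+02 1.57803622e-01 1.01459928e+02] [-18.5   2.3  79.8   0.   97.6 -30. ] 12.35
[[234.4838  164.39731]
 [243.00812 163.05136]
 [250.49191 210.44867]
 [241.96759 211.79462]]
[[398.10004 152.29999]
 [407.10004 149.29999]
 [423.10004 197.29999]
 [414.10004 200.29999]]
far (array([0.52358512, 0.1637552 , 0.27317177]), np.float64(0.0006335730253066494)) near (array([0.40234671, 0.13850837, 0.27380827]), np.float64(0.0006583824362460068)) centre (array([0.46293603, 0.15204827, 0.27011353]), np.float64(0.0007751136622762127))
```

View pics/v4.png

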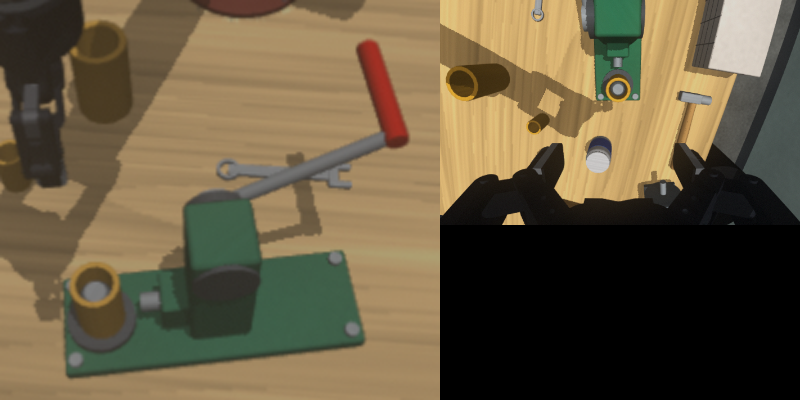

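The sleeve is fully down on the mandrel and released: the crop shows it at (98,300) with its lower end on the flange. The lever is at rest, with its grip triangulated at (0.463, 0.152, 0.270), against an expected height of 0.270. I'll move over the grip with the fingers closing across the bar.

Emit:
move_arm([
  {"grip":1,"dx":39,"dy":-13,"dz":0,"ax":0,"ay":0,"az":0},
  {"grip":1,"dx":39,"dy":-13,"dz":-2,"ax":0,"ay":0,"az":0},
  {"grip":1,"dx":39,"dy":-13,"dz":-2,"ax":0,"ay":0,"az":0},
  {"grip":1,"dx":39,"dy":-13,"dz":-2,"ax":0,"ay":0,"az":0},
  {"grip":1,"dx":39,"dy":-13,"dz":-2,"ax":0,"ay":0,"az":0},
  {"grip":1,"dx":39,"dy":-13,"dz":-2,"ax":0,"ay":0,"az":0},
  {"grip":1,"dx":39,"dy":-14,"dz":0,"ax":0,"ay":0,"az":0},
  {"grip":1,"dx":37,"dy":-14,"dz":0,"ax":0,"ay":0,"az":0},
])

```text
time_s: 13.5
ee_pos: [0.4591, 0.1522, 0.3486]
ee_rot: [-179.7, -0.0, 101.5]
force: [0.5, -0.7, -0.1]
gripper_width: 1.002
finger_force: 0.0
```

Emit:
move_arm([
  {"grip":1,"dx":0,"dy":0,"dz":0,"ax":0,"ay":0,"az":-0.18},
  {"grip":1,"dx":0,"dy":0,"dz":0,"ax":0,"ay":0,"az":-0.18},
  {"grip":1,"dx":0,"dy":0,"dz":0,"ax":0,"ay":0,"az":-0.18},
  {"grip":1,"dx":0,"dy":0,"dz":0,"ax":0,"ay":0,"az":-0.18},
  {"grip":1,"dx":0,"dy":0,"dz":0,"ax":0,"ay":0,"az":-0.18},
  {"grip":1,"dx":0,"dy":0,"dz":0,"ax":0,"ay":0,"az":-0.18},
  {"grip":1,"dx":0,"dy":0,"dz":0,"ax":0,"ay":0,"az":-0.18},
  {"grip":1,"dx":0,"dy":0,"dz":0,"ax":0,"ay":0,"az":-0.18},
])

```text
time_s: 14.5
ee_pos: [0.4599, 0.1512, 0.3485]
ee_rot: [-180.0, -0.3, -175.7]
force: [0.3, 0.3, 0.1]
gripper_width: 1.001
finger_force: 0.0
```

Emit:
move_arm([
  {"grip":1,"dx":0,"dy":0,"dz":0,"ax":0,"ay":0,"az":-0.13},
  {"grip":1,"dx":0,"dy":0,"dz":0,"ax":0,"ay":0,"az":0},
  {"grip":1,"dx":0,"dy":0,"dz":0,"ax":0,"ay":0,"az":0},
  {"grip":1,"dx":0,"dy":0,"dz":0,"ax":0,"ay":0,"az":0},
  {"grip":1,"dx":0,"dy":0,"dz":0,"ax":0,"ay":0,"az":0},
  {"grip":1,"dx":0,"dy":0,"dz":0,"ax":0,"ay":0,"az":0},
  {"grip":1,"dx":0,"dy":0,"dz":0,"ax":0,"ay":0,"az":0},
  {"grip":1,"dx":0,"dy":0,"dz":0,"ax":0,"ay":0,"az":0},
])

```text
time_s: 15.5
ee_pos: [0.4607, 0.1513, 0.3515]
ee_rot: [-180.0, 0.0, -168.6]
force: [-0.3, 0.6, -0.7]
gripper_width: 1.001
finger_force: 0.0
```

Run:
```python
from h import *
s=arm.read_state();p,m=snap('wrist','w5.png')
print(s['ee_pos'],s['ee_rot'],s['qpos'].round(1))
h=cv2.cvtColor(p,cv2.COLOR_RGB2HSV);M=cv2.inRange(h,(0,180,60),(6,255,255))|cv2.inRange(h,(174,180,60),(180,255,255))
c=max(cv2.findContours(M,0,1)[0],key=cv2.contourArea);r=cv2.minAreaRect(c);b=cv2.boxPoints(r)
print(r,[onz(m,*q,.27).round(4) for q in b],onz(m,*r[0],.27))
```

```text
[0.46070542 0.15130375 0.351544  ] [-1.79998838e+02  3.87331863e-03 -1.68591651e+02] [  9.4 -18.9  98.3  -0.  100.5 -92. ]
((315.9999694824219, 197.49998474121094), (156.99996948242188, 29.999996185302734), 90.0) [array([0.4046, 0.1273, 0.27  ]), array([0.4003, 0.149 , 0.27  ]), array([0.5267, 0.1761, 0.27  ]), array([0.5318, 0.1512, 0.27  ])] [0.46147226 0.14999523 0.27      ]
```

View pics/w5.png

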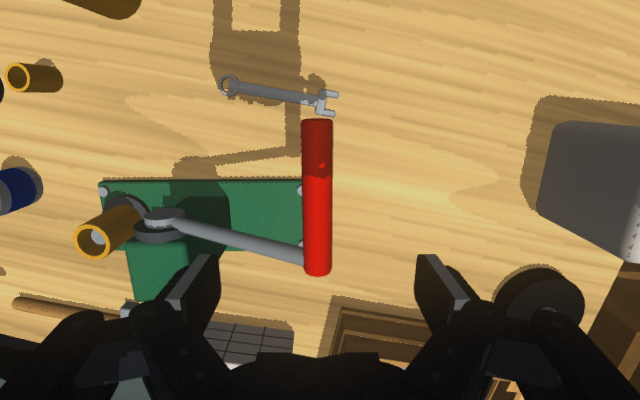

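The red bar spans columns 302–333 and rows 119–276 in the wrist view, centred between the open fingers. I'll descend and grip it.

Emit:
move_arm([
  {"grip":1,"dx":0,"dy":-1,"dz":15,"ax":0,"ay":0,"az":0},
  {"grip":1,"dx":0,"dy":0,"dz":20,"ax":0,"ay":0,"az":0},
  {"grip":1,"dx":0,"dy":0,"dz":20,"ax":0,"ay":0,"az":0},
  {"grip":1,"dx":0,"dy":0,"dz":20,"ax":0,"ay":0,"az":0},
  {"grip":1,"dx":0,"dy":0,"dz":15,"ax":0,"ay":0,"az":0},
  {"grip":1,"dx":0,"dy":0,"dz":12,"ax":0,"ay":0,"az":0},
  {"grip":1,"dx":0,"dy":0,"dz":0,"ax":0,"ay":0,"az":0},
  {"grip":0.6,"dx":0,"dy":0,"dz":0,"ax":0,"ay":0,"az":0},
])

```text
time_s: 16.55
ee_pos: [0.4613, 0.1504, 0.2503]
ee_rot: [-180.0, 0.1, -168.6]
force: [0.2, 1.2, 0.1]
gripper_width: 0.818
finger_force: 0.0
```

Emit:
move_arm([
  {"grip":0.1,"dx":0,"dy":0,"dz":0,"ax":0,"ay":0,"az":0},
  {"grip":0.1,"dx":0,"dy":0,"dz":0,"ax":0,"ay":0,"az":0},
  {"grip":0.1,"dx":0,"dy":0,"dz":0,"ax":0,"ay":0,"az":0},
  {"grip":0.1,"dx":0,"dy":0,"dz":0,"ax":0,"ay":0,"az":0},
  {"grip":0.1,"dx":0,"dy":0,"dz":0,"ax":0,"ay":0,"az":0},
  {"grip":0.1,"dx":0,"dy":0,"dz":0,"ax":0,"ay":0,"az":0},
  {"grip":0.1,"dx":0,"dy":0,"dz":0,"ax":0,"ay":0,"az":0},
  {"grip":0.1,"dx":0,"dy":0,"dz":0,"ax":0,"ay":0,"az":0},
], newtons=40)

```text
time_s: 17.55
ee_pos: [0.4612, 0.1519, 0.2515]
ee_rot: [179.8, 0.1, -168.5]
force: [-1.7, 4.0, 4.8]
gripper_width: 0.095
finger_force: 3.9
```

The opening is 0.095 and a 24 mm bar would give about 0.28, so the bar may not be between the pads. I'll look.

Run:
```python
from h import *
p,m=snap('wrist','w6.png');q,ms=snap('scene','s6.png');s=arm.read_state();print(s['ee_pos'],s['force'],s['gripper_width'],s['finger_force'])
A=cv2.resize(q[100:260,300:480],(450,400),interpolation=cv2.INTER_CUBIC)
B=cv2.resize(p[60:400,160:480],(350,372))
im=np.zeros((400,800,3),np.uint8);im[:,:450]=A;im[:372,450:]=B
cv2.imwrite('pics/v6.png',im[:,:,::-1])
```

```text
[0.46115224 0.15196857 0.25147728] [-2.43673907  4.13173492  5.85804187] 0.1026464582962695 3.925222232937813
```

View pics/v6.png

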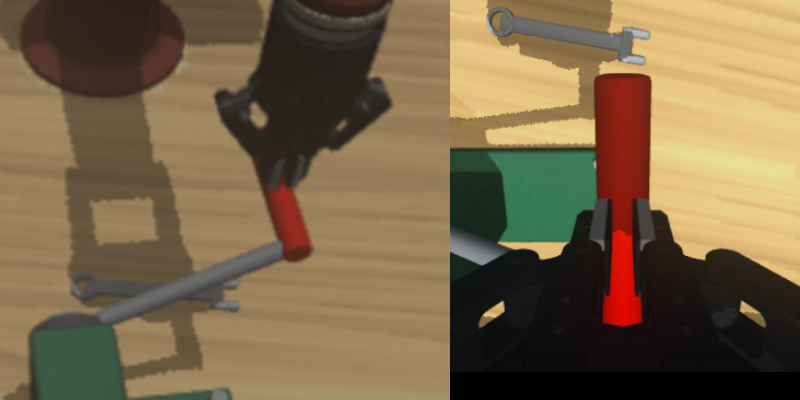

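Run:
```python
from h import *
ms=eyes.camera_model('scene');mw=eyes.camera_model('wrist')
for f in('s4','s6'):
  h=cv2.cvtColor(cv2.imread(f'pics/{f}.png'),cv2.COLOR_BGR2HSV);M=cv2.inRange(h,(0,180,60),(6,255,255));M[:,:395]=0
  c=max(cv2.findContours(M,0,1)[0],key=cv2.contourArea);print(f,cv2.boundingRect(c))
f0=np.array([.5236,.1637]);O=np.array([.599,.0013]);xv=np.array([.98,.199]);yv=np.array([-.199,.98])
for th in(30,28,25,20,15):
  t=np.radians(th);P=[*(O-.0525*xv+.2*np.cos(t)*yv),.17+.2*np.sin(t)];Q=[*(O-.1775*xv+.2*np.cos(t)*yv),.17+.2*np.sin(t)]
  print(th,np.round(proj(ms,P),1),'near end wrist',np.round(proj(mw,Q),1))
tcp=np.array([.461,.152,.2515]);print('tcp in wrist',proj(mw,tcp), 'pad edges', [np.round(proj(mw,tcp+np.array([-.98*.011+s*.0045*-.199,-.199*.011+s*.0045*.98,dz])),1) for s in(-1,1) for dz in(0,.03)])
h=cv2.cvtColor(cv2.imread('pics/w6.png'),cv2.COLOR_BGR2HSV);M=cv2.inRange(h,(0,180,40),(6,255,255))|cv2.inRange(h,(174,180,40),(180,255,255))
for v in(130,150,180,220,240,280,340):
  r=np.where(M[v])[0];print(v,(r.min(),r.max()) if len(r) else 0)
```

```text
s4 (400, 151, 23, 49)
s6 (408, 174, 16, 26)
30 [416.1 195.2] near end wrist [314.2 100.8]
28 [417.2 197. ] near end wrist [321.7 100.8]
25 [418.5 199.6] near end wrist [331.  100.9]
20 [420. 204.] near end wrist [342.3 100.9]
15 [420.7 208.5] near end wrist [349.2 101. ]
tcp in wrist (np.float64(318.19073311342345), np.float64(237.44363615918655)) pad edges [array([309.9, 218.6]), array([308.7, 241. ]), array([326.5, 218.6]), array([328.5, 241. ])]
130 (np.int64(294), np.int64(341))
150 (np.int64(293), np.int64(342))
180 (np.int64(294), np.int64(342))
220 (np.int64(295), np.int64(341))
240 (np.int64(295), np.int64(341))
280 (np.int64(308), np.int64(326))
340 (np.int64(299), np.int64(335))
```

The lever has not moved, and the closed pads seem to lie over the bar's top rather than around it. I'll open, go 20 mm deeper (palm clearance allows it) and regrip.

Emit:
move_arm([
  {"grip":0.8,"dx":0,"dy":0,"dz":0,"ax":0,"ay":0,"az":0},
  {"grip":0.8,"dx":0,"dy":0,"dz":0,"ax":0,"ay":0,"az":0},
  {"grip":0.8,"dx":0,"dy":0,"dz":0,"ax":0,"ay":0,"az":0},
  {"grip":0.8,"dx":0,"dy":0,"dz":0,"ax":0,"ay":0,"az":0},
  {"grip":0.8,"dx":0,"dy":0,"dz":5,"ax":0,"ay":0,"az":0},
  {"grip":0.8,"dx":0,"dy":0,"dz":7,"ax":0,"ay":0,"az":0},
  {"grip":0.8,"dx":0,"dy":0,"dz":8,"ax":0,"ay":0,"az":0},
  {"grip":0.8,"dx":0,"dy":0,"dz":0,"ax":0,"ay":0,"az":0},
])

```text
time_s: 18.65
ee_pos: [0.4602, 0.1502, 0.2281]
ee_rot: [180.0, -0.1, -168.6]
force: [-0.5, -0.0, 0.5]
gripper_width: 0.802
finger_force: 0.0
```

Emit:
move_arm([
  {"grip":0.1,"dx":0,"dy":0,"dz":0,"ax":0,"ay":0,"az":0},
  {"grip":0.1,"dx":0,"dy":0,"dz":0,"ax":0,"ay":0,"az":0},
  {"grip":0.1,"dx":0,"dy":0,"dz":0,"ax":0,"ay":0,"az":0},
  {"grip":0.1,"dx":0,"dy":0,"dz":0,"ax":0,"ay":0,"az":0},
  {"grip":0.1,"dx":0,"dy":0,"dz":0,"ax":0,"ay":0,"az":0},
  {"grip":0.1,"dx":0,"dy":0,"dz":0,"ax":0,"ay":0,"az":0},
  {"grip":0.1,"dx":0,"dy":0,"dz":0,"ax":0,"ay":0,"az":0},
  {"grip":0.1,"dx":0,"dy":0,"dz":0,"ax":0,"ay":0,"az":0},
], newtons=40)

```text
time_s: 19.65
ee_pos: [0.461, 0.1511, 0.2301]
ee_rot: [179.9, 0.1, -168.6]
force: [-0.9, 5.7, 3.7]
gripper_width: 0.268
finger_force: 39.3
```

It is gripped properly now: width 0.268, 39 N. I'll pull along the arc.

Emit:
move_arm([
  {"grip":0.1,"dx":0,"dy":5.7,"dz":10.6,"ax":0,"ay":0,"az":0},
  {"grip":0.1,"dx":0,"dy":5,"dz":10.8,"ax":0,"ay":0,"az":0},
  {"grip":0.1,"dx":0,"dy":4.4,"dz":11.2,"ax":0,"ay":0,"az":0},
  {"grip":0.1,"dx":0,"dy":3.7,"dz":11.4,"ax":0,"ay":0,"az":0},
  {"grip":0.1,"dx":0,"dy":3,"dz":11.7,"ax":0,"ay":0,"az":0},
  {"grip":0.1,"dx":0,"dy":2.3,"dz":11.7,"ax":0,"ay":0,"az":0},
  {"grip":0.1,"dx":0,"dy":1.6,"dz":11.9,"ax":0,"ay":0,"az":0},
  {"grip":0.1,"dx":0,"dy":0.9,"dz":12,"ax":0,"ay":0,"az":0},
])

```text
time_s: 20.65
ee_pos: [0.4557, 0.1768, 0.14]
ee_rot: [-180.0, 0.0, -168.5]
force: [-6.0, 3.1, 10.8]
gripper_width: 0.264
finger_force: 45.4
```

Emit:
move_arm([
  {"grip":0.1,"dx":0,"dy":0.2,"dz":12,"ax":0,"ay":0,"az":0},
  {"grip":0.1,"dx":0,"dy":-0.6,"dz":12,"ax":0,"ay":0,"az":0},
  {"grip":0.1,"dx":0,"dy":-1.3,"dz":11.9,"ax":0,"ay":0,"az":0},
  {"grip":0.1,"dx":0,"dy":-1.9,"dz":11.8,"ax":0,"ay":0,"az":0},
  {"grip":0.1,"dx":0,"dy":-2.7,"dz":11.7,"ax":0,"ay":0,"az":0},
  {"grip":0.1,"dx":0,"dy":-3.4,"dz":11.5,"ax":0,"ay":0,"az":0},
  {"grip":0.1,"dx":0,"dy":-4.1,"dz":11.3,"ax":0,"ay":0,"az":0},
  {"grip":0.1,"dx":0,"dy":-4.7,"dz":10,"ax":0,"ay":0,"az":0},
])

```text
time_s: 21.65
ee_pos: [0.4583, 0.1642, 0.0466]
ee_rot: [179.3, 0.0, -168.6]
force: [-6.4, 27.8, 4.8]
gripper_width: 0.266
finger_force: 51.4
```

Emit:
move_arm([
  {"grip":0.1,"dx":0,"dy":1.5,"dz":1,"ax":0,"ay":0,"az":0},
  {"grip":0.1,"dx":0,"dy":1,"dz":1,"ax":0,"ay":0,"az":0},
  {"grip":0.1,"dx":0,"dy":0,"dz":1,"ax":0,"ay":0,"az":0},
  {"grip":0.1,"dx":0,"dy":0,"dz":1,"ax":0,"ay":0,"az":0},
  {"grip":0.1,"dx":0,"dy":0,"dz":0,"ax":0,"ay":0,"az":0},
  {"grip":0.1,"dx":0,"dy":0,"dz":0,"ax":0,"ay":0,"az":0},
  {"grip":0.1,"dx":0,"dy":0,"dz":0,"ax":0,"ay":0,"az":0},
  {"grip":0.1,"dx":0,"dy":0,"dz":0,"ax":0,"ay":0,"az":0},
])

```text
time_s: 22.65
ee_pos: [0.4586, 0.1627, 0.0435]
ee_rot: [179.8, -0.0, -168.5]
force: [-6.5, 10.8, 9.2]
gripper_width: 0.267
finger_force: 51.5
```

Run:
```python
from h import *
q,ms=snap('scene','s7.png');s=arm.read_state();print(s['ee_pos'],s['force'],s['finger_force'])
h=cv2.cvtColor(q,cv2.COLOR_RGB2HSV);M=cv2.inRange(h,(0,150,50),(6,255,255));M[:,:395]=0
c=max(cv2.findContours(M,0,1)[0],key=cv2.contourArea);print(cv2.boundingRect(c))
O=np.array([.599,.0013]);xv=np.array([.98,.199]);yv=np.array([-.199,.98])
for th in(30,-15,-20,-23,-25):
  t=np.radians(th);P=[*(O-.0525*xv+.2*np.cos(t)*yv),.17+.2*np.sin(t)];print(th,np.round(proj(ms,P),1))
cv2.imwrite('pics/v7.png',cv2.resize(q[130:330,220:470],(750,600),interpolation=cv2.INTER_CUBIC)[:,:,::-1])
```

```text
[0.45860025 0.16270138 0.0434991 ] [-7.11997073  9.9622245   8.40148319] 51.50880575180054
(398, 216, 14, 31)
30 [416.1 195.2]
-15 [410.7 234.5]
-20 [407.  238.5]
-23 [404.6 240.8]
-25 [402.9 242.2]
```

View pics/v7.png

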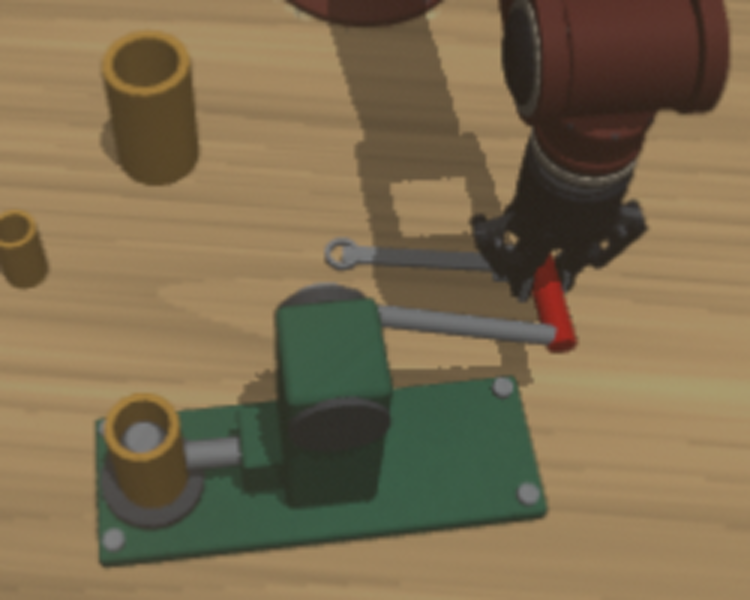

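The ram is close to the sleeve at (190,452), and the grip end is at row 247, which matches about −25°. I'll press a little further until the stop shows in the force, then hold.

Emit:
move_arm([
  {"grip":0.1,"dx":0,"dy":0,"dz":2,"ax":0,"ay":0,"az":0},
  {"grip":0.1,"dx":0,"dy":-0.5,"dz":2,"ax":0,"ay":0,"az":0},
  {"grip":0.1,"dx":0,"dy":-0.5,"dz":1,"ax":0,"ay":0,"az":0},
  {"grip":0.1,"dx":0,"dy":0,"dz":0,"ax":0,"ay":0,"az":0},
  {"grip":0.1,"dx":0,"dy":0,"dz":0,"ax":0,"ay":0,"az":0},
  {"grip":0.1,"dx":0,"dy":0,"dz":0,"ax":0,"ay":0,"az":0},
  {"grip":0.1,"dx":0,"dy":0,"dz":0,"ax":0,"ay":0,"az":0},
  {"grip":0.1,"dx":0,"dy":0,"dz":0,"ax":0,"ay":0,"az":0},
])

```text
time_s: 23.7
ee_pos: [0.459, 0.1608, 0.0387]
ee_rot: [179.9, -0.0, -168.5]
force: [-8.6, 7.2, 11.0]
gripper_width: 0.26
finger_force: 52.0
```

Emit:
move_arm([
  {"grip":0.1,"dx":0,"dy":-0.5,"dz":1.5,"ax":0,"ay":0,"az":0},
  {"grip":0.1,"dx":0,"dy":-0.5,"dz":1.5,"ax":0,"ay":0,"az":0},
  {"grip":0.1,"dx":0,"dy":0,"dz":1,"ax":0,"ay":0,"az":0},
  {"grip":0.1,"dx":0,"dy":0,"dz":0,"ax":0,"ay":0,"az":0},
  {"grip":0.1,"dx":0,"dy":0,"dz":0,"ax":0,"ay":0,"az":0},
  {"grip":0.1,"dx":0,"dy":0,"dz":0,"ax":0,"ay":0,"az":0},
  {"grip":0.1,"dx":0,"dy":0,"dz":0,"ax":0,"ay":0,"az":0},
  {"grip":0.1,"dx":0,"dy":0,"dz":0,"ax":0,"ay":0,"az":0},
])

```text
time_s: 24.7
ee_pos: [0.4594, 0.1591, 0.0348]
ee_rot: [-180.0, -0.0, -168.5]
force: [-7.6, 3.6, 12.7]
gripper_width: 0.266
finger_force: 52.3
```

Run:
```python
from h import *
q,ms=snap('scene','s8.png');s=arm.read_state();print(s['ee_pos'],s['force'],s['finger_force'])
for f in('s4','s7','s8'):
  h=cv2.cvtColor(cv2.imread(f'pics/{f}.png'),cv2.COLOR_BGR2HSV);M=cv2.inRange(h,(0,150,50),(6,255,255));M[:,:395]=0
  c=max(cv2.findContours(M,0,1)[0],key=cv2.contourArea);c=c[:,0];print(f,cv2.boundingRect(c),c[c[:,1]>c[:,1].max()-4].mean(0))
```

```text
[0.45936736 0.15912305 0.03485105] [-7.336663    3.43208782 12.99174426] 52.34018862247467
s4 (399, 150, 25, 53) [417.5        200.83333333]
s7 (398, 216, 14, 31) [406.54545455 244.72727273]
s8 (396, 218, 14, 31) [404.54545455 246.81818182]
```

Emit:
move_arm([
  {"grip":0.1,"dx":0,"dy":-0.5,"dz":1.5,"ax":0,"ay":0,"az":0},
  {"grip":0.1,"dx":0,"dy":-0.5,"dz":1.5,"ax":0,"ay":0,"az":0},
  {"grip":0.1,"dx":0,"dy":-0.5,"dz":1,"ax":0,"ay":0,"az":0},
  {"grip":0.1,"dx":0,"dy":0,"dz":0,"ax":0,"ay":0,"az":0},
  {"grip":0.1,"dx":0,"dy":0,"dz":0,"ax":0,"ay":0,"az":0},
  {"grip":0.1,"dx":0,"dy":0,"dz":0,"ax":0,"ay":0,"az":0},
  {"grip":0.1,"dx":0,"dy":0,"dz":0,"ax":0,"ay":0,"az":0},
  {"grip":0.1,"dx":0,"dy":0,"dz":0,"ax":0,"ay":0,"az":0},
])

```text
time_s: 25.75
ee_pos: [0.4595, 0.1587, 0.0332]
ee_rot: [179.9, -0.1, -168.5]
force: [-17.2, 4.7, 27.3]
gripper_width: 0.264
finger_force: 54.1
```

The force jumped to 27 N, so the lever is at its stop. I'll press slightly more and hold.

Emit:
move_arm([
  {"grip":0.1,"dx":0,"dy":0,"dz":1,"ax":0,"ay":0,"az":0},
  {"grip":0.1,"dx":0,"dy":0,"dz":0,"ax":0,"ay":0,"az":0},
  {"grip":0.1,"dx":0,"dy":0,"dz":0,"ax":0,"ay":0,"az":0},
  {"grip":0.1,"dx":0,"dy":0,"dz":0,"ax":0,"ay":0,"az":0},
  {"grip":0.1,"dx":0,"dy":0,"dz":0,"ax":0,"ay":0,"az":0},
  {"grip":0.1,"dx":0,"dy":0,"dz":0,"ax":0,"ay":0,"az":0},
  {"grip":0.1,"dx":0,"dy":0,"dz":0,"ax":0,"ay":0,"az":0},
  {"grip":0.1,"dx":0,"dy":0,"dz":0,"ax":0,"ay":0,"az":0},
])

```text
time_s: 26.75
ee_pos: [0.4595, 0.1586, 0.033]
ee_rot: [179.9, -0.1, -168.5]
force: [-20.1, 4.6, 33.3]
gripper_width: 0.263
finger_force: 54.6
```

Emit:
move_arm([
  {"grip":0.1,"dx":0,"dy":0,"dz":0,"ax":0,"ay":0,"az":0},
  {"grip":0.1,"dx":0,"dy":0,"dz":0,"ax":0,"ay":0,"az":0},
  {"grip":0.1,"dx":0,"dy":0,"dz":0,"ax":0,"ay":0,"az":0},
  {"grip":0.1,"dx":0,"dy":0,"dz":0,"ax":0,"ay":0,"az":0},
  {"grip":0.1,"dx":0,"dy":0,"dz":0,"ax":0,"ay":0,"az":0},
  {"grip":0.1,"dx":0,"dy":0,"dz":0,"ax":0,"ay":0,"az":0},
  {"grip":0.1,"dx":0,"dy":0,"dz":0,"ax":0,"ay":0,"az":0},
  {"grip":0.1,"dx":0,"dy":0,"dz":0,"ax":0,"ay":0,"az":0},
])

```text
time_s: 27.75
ee_pos: [0.4595, 0.1586, 0.033]
ee_rot: [179.9, -0.1, -168.5]
force: [-19.1, 4.0, 33.2]
gripper_width: 0.268
finger_force: 54.6
```

Held for more than 2 s. Now I guide the lever back up.

Emit:
move_arm([
  {"grip":0.1,"dx":0,"dy":4,"dz":-10,"ax":0,"ay":0,"az":0},
  {"grip":0.1,"dx":0,"dy":5,"dz":-12,"ax":0,"ay":0,"az":0},
  {"grip":0.1,"dx":0,"dy":4.1,"dz":-12.5,"ax":0,"ay":0,"az":0},
  {"grip":0.1,"dx":0,"dy":3,"dz":-13,"ax":0,"ay":0,"az":0},
  {"grip":0.1,"dx":0,"dy":2,"dz":-13,"ax":0,"ay":0,"az":0},
  {"grip":0.1,"dx":0,"dy":1.2,"dz":-13,"ax":0,"ay":0,"az":0},
  {"grip":0.1,"dx":0,"dy":0.3,"dz":-13,"ax":0,"ay":0,"az":0},
  {"grip":0.1,"dx":0,"dy":-0.5,"dz":-13,"ax":0,"ay":0,"az":0},
])

```text
time_s: 28.75
ee_pos: [0.4557, 0.1774, 0.1283]
ee_rot: [179.8, 0.0, -168.6]
force: [-0.6, 8.6, 1.5]
gripper_width: 0.262
finger_force: 49.9
```

Emit:
move_arm([
  {"grip":0.1,"dx":0,"dy":-1,"dz":-13,"ax":0,"ay":0,"az":0},
  {"grip":0.1,"dx":0,"dy":-2,"dz":-13,"ax":0,"ay":0,"az":0},
  {"grip":0.1,"dx":0,"dy":-3,"dz":-13,"ax":0,"ay":0,"az":0},
  {"grip":0.1,"dx":0,"dy":-3.7,"dz":-12.5,"ax":0,"ay":0,"az":0},
  {"grip":0.1,"dx":0,"dy":-4.4,"dz":-12,"ax":0,"ay":0,"az":0},
  {"grip":0.1,"dx":0,"dy":-5,"dz":-11.5,"ax":0,"ay":0,"az":0},
  {"grip":0.1,"dx":0,"dy":-5,"dz":-10,"ax":0,"ay":0,"az":0},
  {"grip":0.1,"dx":0,"dy":0,"dz":0,"ax":0,"ay":0,"az":0},
])

```text
time_s: 29.75
ee_pos: [0.4601, 0.1566, 0.2155]
ee_rot: [179.4, 0.1, -168.5]
force: [-6.1, 17.3, 7.5]
gripper_width: 0.265
finger_force: 45.1
```

Emit:
move_arm([
  {"grip":0.1,"dx":0,"dy":-1,"dz":-4,"ax":0,"ay":0,"az":0},
  {"grip":0.1,"dx":0,"dy":-1,"dz":-4,"ax":0,"ay":0,"az":0},
  {"grip":0.1,"dx":0,"dy":0,"dz":-4,"ax":0,"ay":0,"az":0},
  {"grip":0.1,"dx":0,"dy":0,"dz":0,"ax":0,"ay":0,"az":0},
  {"grip":0.9,"dx":0,"dy":0,"dz":0,"ax":0,"ay":0,"az":0},
  {"grip":0.9,"dx":0,"dy":0,"dz":0,"ax":0,"ay":0,"az":0},
  {"grip":0.9,"dx":0,"dy":0,"dz":0,"ax":0,"ay":0,"az":0},
  {"grip":0.9,"dx":0,"dy":0,"dz":0,"ax":0,"ay":0,"az":0},
])

```text
time_s: 30.75
ee_pos: [0.4607, 0.1501, 0.2242]
ee_rot: [-180.0, -0.0, -168.6]
force: [-0.3, 0.5, -0.4]
gripper_width: 0.898
finger_force: 0.0
```

Emit:
move_arm([
  {"grip":1,"dx":0,"dy":0,"dz":0,"ax":0,"ay":0,"az":0},
  {"grip":1,"dx":0,"dy":0,"dz":0,"ax":0,"ay":0,"az":0},
  {"grip":1,"dx":0,"dy":0,"dz":-15,"ax":0,"ay":0,"az":0},
  {"grip":1,"dx":0,"dy":0,"dz":-30,"ax":0,"ay":0,"az":0},
  {"grip":1,"dx":0,"dy":0,"dz":-30,"ax":0,"ay":0,"az":0},
  {"grip":1,"dx":0,"dy":0,"dz":-30,"ax":0,"ay":0,"az":0},
  {"grip":1,"dx":0,"dy":0,"dz":-30,"ax":0,"ay":0,"az":0},
  {"grip":1,"dx":0,"dy":0,"dz":0,"ax":0,"ay":0,"az":0},
])

```text
time_s: 31.75
ee_pos: [0.4621, 0.1506, 0.3639]
ee_rot: [-180.0, 0.4, -168.6]
force: [-0.1, -0.6, 0.8]
gripper_width: 0.997
finger_force: 0.0
```

Run:
```python
from h import *
q,ms=snap('scene','s9.png');s=arm.read_state();print(s['ee_pos'],s['force'],s['time_s'])
h=cv2.cvtColor(q,cv2.COLOR_RGB2HSV);M=cv2.inRange(h,(0,150,50),(6,255,255));M[:,:395]=0
c=max(cv2.findContours(M,0,1)[0],key=cv2.contourArea)[:,0];print(cv2.boundingRect(c),c[c[:,1]>c[:,1].max()-4].mean(0))
cv2.imwrite('pics/v9.png',cv2.resize(q[130:330,150:470],(800,500),interpolation=cv2.INTER_CUBIC)[:,:,::-1])
```

```text
[0.46141536 0.15052648 0.36144025] [ 0.2504732   0.71439393 -0.63313427] 31.8
(399, 151, 25, 52) [417.23076923 200.92307692]
```

View pics/v9.png

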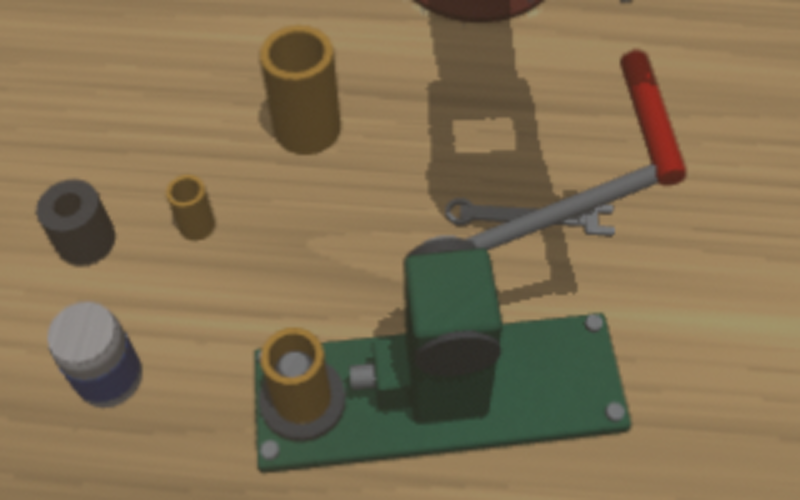

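The lever is fully back at rest: its grip end is at (417,201), as before the pull. The ram is withdrawn, the sleeve is seated at (298,385), and the bystanders have not moved. The gripper touches nothing, so I'm handing in.

```bash
python3 -c "
from h import *
print(arm.finish_job())"
```

```text
the job is handed in; nothing more can be done
None
```

The job is handed in at about 32 s: the 54 mm brass sleeve is seated on the mandrel and released, the lever was held at its stop for over 2 s and is fully back up, and nothing else was moved (I did not look closely for the mark itself).

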